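# Shut and lock the small-parts rack

### The arm

A 7-joint arm with a two-finger parallel gripper is mounted at the origin on the work surface. World frame = base frame: x ahead of the robot, y to its left, z up, the work surface at z = 0. Lengths are in m, angles in rad, forces in N, time in s.
With the tool pointing down it reaches from about 0.375 to 0.925 m from the base axis. Payload 3.1 kg.
Tool frame: the origin (TCP) lies between the finger pads; the fingertips stand 17 mm ahead of it and the grasp point (between the pads) lies 2 mm behind it; z points along the fingers, y is the line along which they close (so a half turn about z gives the same grasp; the last joint's range is limited). The gripper opens to 85 mm and grips with 20 to 120 N. Pads are 22 mm wide; open, the fingers measure 114 mm over their backs; the gripper's body (76 mm by 85 mm) begins 54 mm behind the grasp point. The pads swing forward as they close: fully open they stand 13 mm farther back than shut.
Start: joints at [1.121, 0.383, 0.044, 1.598, -0.018, 1.161, -0.05], TCP at [0.224, -0.61, 0.248] pointing down, gripper open.
Joint ranges: [-2.61, 2.61], [-0.41, 2.15], [-1.48, 1.57], [0, 2.5], [-1.57, 4.71], [0.05, 1.97], [-2.85, 2.85]. Speed limits (rad/s): [2.79, 2.79, 3.14, 3.14, 3.14, 3.14, 3.14].

### API

Orientations are given as a unit quaternion [x, y, z, w].
In Python, from cell import get_state, read_camera, camera_params, hand_in gives the robot as it stands.
- The arm moves only by the tool send_rows, never from a script. Its argument "commands" is a list of rows, each an object with "jaw": the closure, from -1 (fully open) to 1 (shut); "translation": the shift along the tool's x, y, z in m, a list of three; "dr": the turn, a rotation vector about the tool's x, y, z in rad, a list of three. In form: [{"jaw": jaw, "translation": [tx, ty, tz], "dr": [wx, wy, wz]}, ...]. A call has 1 to 12 rows; each row is the pose to reach, as a shift and turn from the pose commanded when the call began, along the tool's axes at that moment; what a row does not reach only later rows make up. A row lasts 1/12 s, in which the tool goes at most 41.7 mm and 7.16 degrees, less where a joint would pass 70% of its speed; a pose out of reach is approached as far as the arm can. A call with a gripper value outside its range is refused whole. The fingers move at their own pace and stop on an object; "grip_force" is the grip in N (left out, the last holds). Time passes only in rows, so rows that repeat a pose let the fingers close. It gives the time, the measured TCP pose, the force, the opening and the grip force at its end, in the units of the state.
- get_state(): the state, without advancing time (a new reading comes with each control period).
- read_camera(name): name is "scene" or "top"; returns the picture (400x640x3 uint8, red, green, blue); there is no depth.
- camera_params(name): a dict with "fx", "fy", "cx", "cy" (pixels), "k1" (the pictures are not rectified: a ray, as slopes to the right and down, at radius r is drawn at 1 + k1 r^2 times it, then the intrinsics apply), "R" (3x3) and "t" (3): a world point X has camera coordinates R X + t. Camera axes: x right, y down, z forward; pixel columns grow to the right and rows downward; lengths in m; the calibration is good to about 2 mm. A picture is of the moment at which its call begins. camera_params takes no time and is no camera call.
- hand_in(): hands the job in; it is judged then, once.
The state is a dict: "clock": time; "qpos": joint angles; "qvel": joint speeds; "effort": joint torques, N m; "ee_pos": TCP position; "tcp_rot": TCP orientation; "wrist_force": force on the tool from outside, world axes, zero at the start; "wrist_torque": the same for the moment, N m; "finger_gap": finger opening in m; "grasp_force": force on a finger pad.
Only numpy, scipy, OpenCV 4.12 (cv2) and the standard library are available. Lean on these libraries where they do the work, as an engineer would, in place of code of your own. Each camera call takes 0.05 s, during which the arm holds its last target. There are 200 camera calls.

### The job

Two of the four smoky clear tilt-out bins in the small-parts rack have been left open: push them fully shut with your fingertips. Then, once all the bins are shut, push the upright tab on top of the rack to your right until the locking bar is all the way home. Do not grasp, lift or shift any of the other things on the bench or on the rack.

Things in the scene. Friction and masses are not known exactly. Their poses are not given: they have to be found in the camera images.
- rack: the small-parts rack: a fixed light wooden frame 100 mm deep (x), 430 mm wide (y), 118 mm high. Origin: centre of its underside; own axes: x from front to back (its front faces -x, towards the robot), y along its width, z up. Four bins stand in its front at y = +141, +47, -47, -141 mm; which bin is in which place varies. A steel locking bar slides along the front of its top board
- lock (a joint): travel of the locking bar, m: 0 free to 0.04 fully home (hard stop). It slides along the rack's -y (to the robot's right), takes about 2 N, stays where left, starts at 0 to 0.008. Its four 12 mm wide hooks reach 15 mm beyond the frame's front and down to 103 mm above the bench: in the gaps between the bins when free, before the bins' left (+y) edges when home
- lock_tab (a point): middle of the upper edge of the upright steel tab on the locking bar, 146 mm above the bench. The tab measures 14 mm (rack x) by 6 mm (rack y), stands 25 mm above the bar and lies 35 mm in front of the rack's middle line. It is pushed on its +y side towards the rack's -y
- bin0 (a joint): angle of one tilt-out bin, rad: 0 fully shut, up to 0.7 tipped out towards the robot. Starts open, between 0.35 and 0.65. It stays where it is left; pushing its upper edge back takes about 2 N. Shut is a hard stop
- bin0_rim (a point): middle of the upper front edge of that bin's front panel. The panel is smoky clear plastic with a blank paper label, 72 mm wide, 88 mm high, hinged along its lower edge 15 mm above the bench; shut, it is upright, its rim 103 mm above the bench, its face 55 mm in front of the rack's middle line (5 mm proud of the frame)
- bin1 (a joint): angle of one tilt-out bin, rad: 0 fully shut, up to 0.7 tipped out towards the robot. Starts open, between 0.35 and 0.65. It stays where it is left; pushing its upper edge back takes about 2 N. Shut is a hard stop
- bin1_rim (a point): middle of the upper front edge of that bin's front panel. The panel is smoky clear plastic with a blank paper label, 72 mm wide, 88 mm high, hinged along its lower edge 15 mm above the bench; shut, it is upright, its rim 103 mm above the bench, its face 55 mm in front of the rack's middle line (5 mm proud of the frame)
- bin2 (a joint): angle of one tilt-out bin, rad: 0 fully shut, up to 0.7 tipped out towards the robot. Starts shut. It stays where it is left; pushing its upper edge back takes about 2 N. Shut is a hard stop
- bin2_rim (a point): middle of the upper front edge of that bin's front panel. The panel is smoky clear plastic with a blank paper label, 72 mm wide, 88 mm high, hinged along its lower edge 15 mm above the bench; shut, it is upright, its rim 103 mm above the bench, its face 55 mm in front of the rack's middle line (5 mm proud of the frame)
- bin3 (a joint): angle of one tilt-out bin, rad: 0 fully shut, up to 0.7 tipped out towards the robot. Starts shut. It stays where it is left; pushing its upper edge back takes about 2 N. Shut is a hard stop
- bin3_rim (a point): middle of the upper front edge of that bin's front panel. The panel is smoky clear plastic with a blank paper label, 72 mm wide, 88 mm high, hinged along its lower edge 15 mm above the bench; shut, it is upright, its rim 103 mm above the bench, its face 55 mm in front of the rack's middle line (5 mm proud of the frame)
- jar: a clear screw-top jar, 48 mm across, 65 mm tall, standing in front of the rack. Origin: centre of its underside. Not part of the work
- glue: a small red glue bottle, 32 mm across, 75 mm tall. Origin: centre of its underside. Not part of the work
- driver: a screwdriver with a yellow handle, 170 mm long, lying in front of the rack. Origin: about the middle of its length, its x axis along it. Not part of the work
- tape: a roll of paper tape, 64 mm across, 19 mm high, lying on top of the rack. Origin: centre of its underside. Not part of the work
- tin: a plain aluminium tin, 40 mm across, 25 mm high, standing on top of the rack. Origin: centre of its underside. Not part of the work
- lens: a black camera lens, 68 mm across, 60 mm tall, standing on its end. Origin: centre of its underside. Not part of the work
- camera: a black camera body without its lens, about 125 x 70 x 95 mm, standing on the bench. Origin: centre of its underside. Not part of the work

How it is judged:
By the outcome, as a careful person would: the job done as asked, in the order asked, and still so for the second after the job is handed in, with the robot touching nothing.
It also fails if it takes over 51 s, if anything falls off the work surface, if the arm or the gripper's body presses on something with over 40 N, if the wrist force passes 120 N, or if a joint passes its speed limit or range.

## Working session

There is one attempt and no reset: what is moved stays moved. The work goes in short steps, Python scripts to look and compute and a tool call to move; the robot and the scene stay as the last step left them, time stands still between calls to the robot, and variables do not carry over. Pictures are saved under pics/ and viewed, at most 10 in all, crops included, and the job is handed in when it is done.

Besides the shell and the picture viewer there is one more tool, called after "Emit:" as name(argument=value, ...), one argument or row to a line, values as JSON. send_rows: Moves the arm, as the interface text tells. Its arguments: {"type":"object","properties":{"commands":{"type":"array","items":{"type":"object","properties":{"jaw":{"type":"number"},"translation":{"type":"array","items":{"type":"number"}},"dr":{"type":"array","items":{"type":"number"}}}}},"grip_force":{"type":"number"}},"required":["commands"]}

```bash
mkdir -p pics; ls; python3 - <<'E'
from cell import *
import cv2
for n in("scene","top"):
    cv2.imwrite(f"pics/{n}0.png",read_camera(n)[:,:,::-1]); p=camera_params(n); print(n,p)
s=get_state(); print(s["ee_pos"],s["tcp_rot"],s["finger_gap"],s["clock"])
E
```

```text
pics
scene {'fx': 386.154634385206, 'fy': 386.154634385206, 'cx': 316.26659196943535, 'cy': 195.55868126519616, 'k1': 0.005040997031273065, 'R': array([[ 0.12804958,  0.99175367, -0.00528867],
       [ 0.69293276, -0.09328006, -0.71494267],
       [-0.70954034,  0.08788341, -0.69916308]]), 't': array([-0.05777034, -0.30303246,  1.58551178])}
top {'fx': 377.81168738345355, 'fy': 377.81168738345355, 'cx': 325.9562670550217, 'cy': 200.4589997540639, 'k1': -0.017076562041960595, 'R': array([[ 0.02540648, -0.99964717, -0.007749  ],
       [-0.99248578, -0.02429485, -0.11992384],
       [ 0.11969326,  0.01073761, -0.99275285]]), 't': array([-0.00869409,  0.52191907,  1.31638248])}
[ 0.22369328 -0.60941262  0.24700915] [ 9.84561564e-01  1.75034525e-01 -2.75707870e-04 -1.16867132e-03] 0.08578321795149203 0.1
```

View pics/scene0.png

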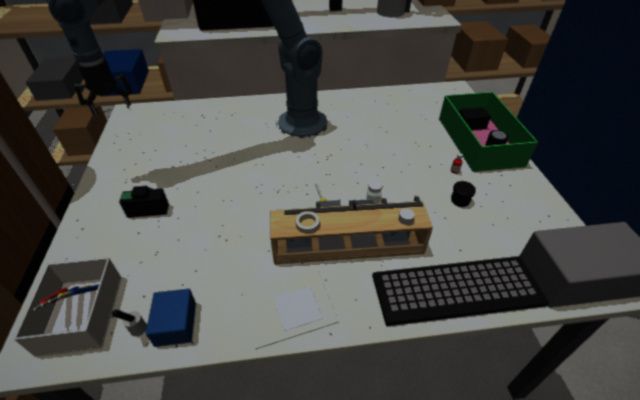

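View pics/top0.png

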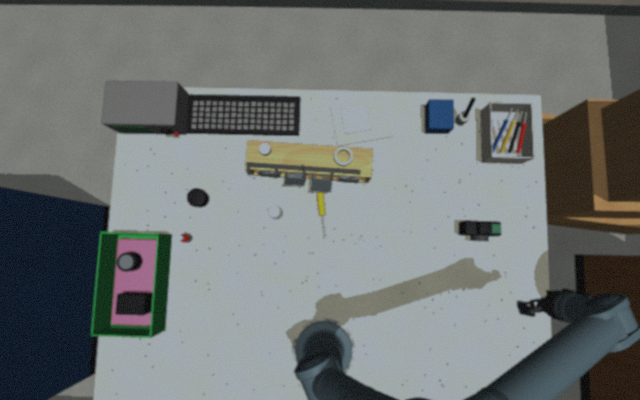

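Both views show the rack (top view around px 245–373 × 140–182). Two bins stick out, at about (295,180) and (320,184), which look like the two middle places. The jar is at (275,212) and the driver at (322,210). I'll enlarge the crops next.

```bash
python3 - <<'E'
import cv2
a=cv2.imread("pics/top0.png")[130:245,235:385]; b=cv2.imread("pics/scene0.png")[175:265,260:440]
cv2.imwrite("pics/topc.png",cv2.resize(a,None,fx=5,fy=5,interpolation=cv2.INTER_CUBIC))
cv2.imwrite("pics/scenec.png",cv2.convertScaleAbs(cv2.resize(b,None,fx=4.4,fy=4.4,interpolation=cv2.INTER_CUBIC),alpha=1.5))
E
```

```text
(no output)
```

View pics/topc.png

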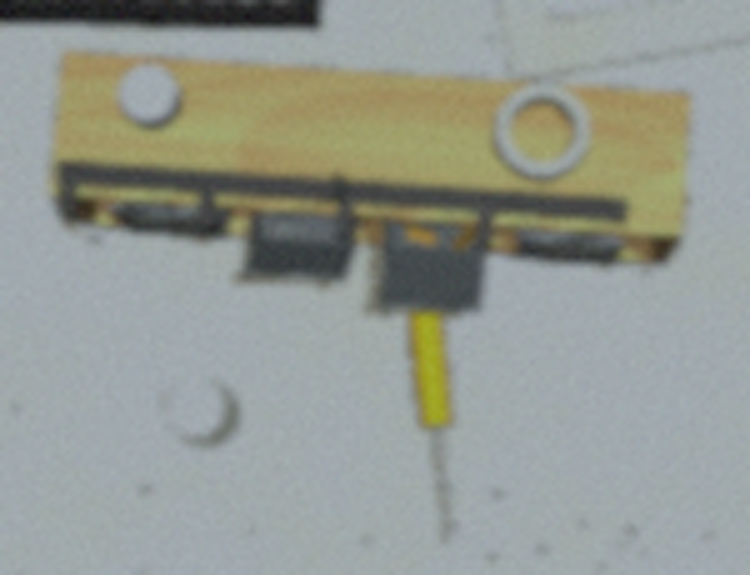

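View pics/scenec.png

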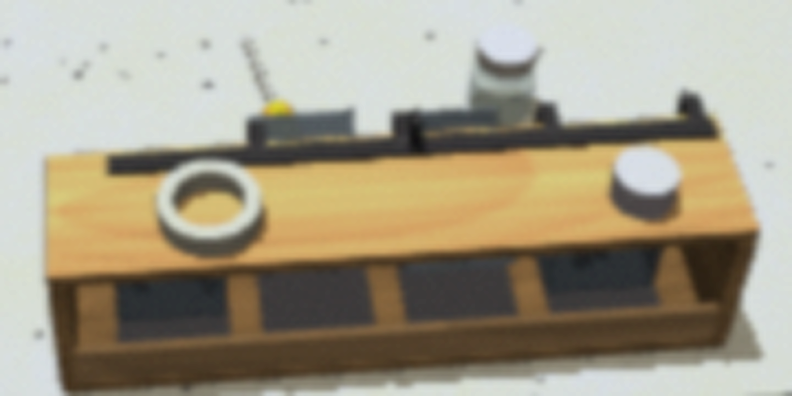

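The top view crop shows bins open at the +47 and −47 places, with rims at crop y≈278 (x 240–328) and y≈309 (x 370–478). The tab is at crop (340,187). In the scene crop the tab's top is near (418,118), and hooks, tape and tin are all visible. Next I'll measure the rack pose, bin angles and tab.

```bash
cat > h.py <<'E'
import numpy as np, cv2
from cell import *
P={n:camera_params(n) for n in("scene","top")}
def ray(n,px):
    p=P[n];K=np.array([[p["fx"],0,p["cx"]],[0,p["fy"],p["cy"]],[0,0,1]])
    u=cv2.undistortPoints(np.array([[px]],float),K,np.array([p["k1"],0,0,0.]))[0,0]
    d=p["R"].T@np.array([*u,1]); return -p["R"].T@p["t"],d/np.linalg.norm(d)
def plane(n,px,z): c,d=ray(n,px); return c+d*(z-c[2])/d[2]
def tri(a,b):
    (c1,d1),(c2,d2)=ray("top",a),ray("scene",b)
    s=np.linalg.lstsq(np.c_[d1,-d2],c2-c1,rcond=None)[0]; x,y=c1+d1*s[0],c2+d2*s[1]
    return (x+y)/2,np.linalg.norm(x-y)
T=lambda x,y:(235+(x+.5)/5-.5,130+(y+.5)/5-.5)
S=lambda x,y:(260+(x+.5)/4.4-.5,175+(y+.5)/4.4-.5)
E
python3 - <<'E'
from h import *
np.set_printoptions(precision=4,suppress=True)
BL,BR=(62,53),(690,92)
for t,s in((BL,(757,232)),(BR,(45,275)),((340,180),(418,115))): print(tri(T(*t),S(*s)))
# masked wood: top board
im=cv2.imread("pics/top0.png");h=cv2.cvtColor(im,cv2.COLOR_BGR2HSV)
m=cv2.inRange(h,(12,60,90),(32,255,255));m[:,:235]=0;m[:,385:]=0;m[:130]=0;m[180:]=0
m=cv2.morphologyEx(m,cv2.MORPH_OPEN,np.ones((3,3)))
# back edge: first wood pixel per column ; side edges per row
xs=[x for x in range(252,368) if m[:,x].any()]; e=[np.argmax(m[:,x]>0)-.5 for x in xs]
k=np.polyfit(xs,e,1);print("res",np.std(np.polyval(k,xs)-e))
a,b=[plane("top",(x,np.polyval(k,x)),.118) for x in(252,368)]
v=(a-b)[:2];yaw=np.arctan2(-v[0],v[1]);print("yaw",yaw)
ex=np.array([np.cos(yaw),np.sin(yaw)]);ey=np.array([-ex[1],ex[0]])
L=[];R=[]
for y in range(148,160):
    r=np.where(m[y])[0]; L.append(plane("top",(r[0]-.5,y),.118)[:2]@ey);R.append(plane("top",(r[-1]+.5,y),.118)[:2]@ey)
l,r=np.median(L),np.median(R);print("width",l-r)
back=(a[:2]+b[:2])/2@ex
O=ex*(back-.05)+ey*(l+r)/2;print("O",O,"back",back)
q=np.array([plane("top",T(*c),.118)[:2] for c in(BL,BR)]);print("hand corners rack",[(ex@(c-O),ey@(c-O)) for c in q])
for nm,pts in(("A",((240,278),(328,281))),("B",((370,308),(480,311)))):
  for p in pts:
    f=lambda th:ex@(plane("top",T(*p),.015+.088*np.cos(th))[:2]-O)+.055+.088*np.sin(th)
    from scipy.optimize import brentq
    th=brentq(f,-.3,1);w=plane("top",T(*p),.015+.088*np.cos(th));print(nm,"th",th,w,"y",ey@(w[:2]-O))
for p in((340,180),(340,187)):
  w=plane("top",T(*p),.146);print("tab",w,ex@(w[:2]-O),ey@(w[:2]-O))
w,_=tri(T(340,180),S(418,115));print("tabtri",ex@(w[:2]-O),ey@(w[:2]-O))
for nm,p,z in(("jar",(200,410),.065),("tape",(543,130),.137),("tin",(150,95),.143)):
  w=plane("top",T(*p),z);print(nm,w,ex@(w[:2]-O),ey@(w[:2]-O))
s=get_state()
for nm,x,y in(("A",-.14,.047),("B",-.14,-.047),("Bshut",-.066,-.047)): print(nm,O+ex*x+ey*y)
E
```

```text
(array([0.7128, 0.2773, 0.1131]), np.float64(0.0034732309080668516))
(array([ 0.6943, -0.1508,  0.1188]), np.float64(0.001401934875596174))
(array([0.6217, 0.0833, 0.1481]), np.float64(0.0007673439881316028))
res 4.87563780630895
yaw -0.034069229022927854
width 0.42456749294044294
O [0.6441 0.0668] back 0.6914964263546304
hand corners rack [(np.float64(0.06057059980627904), np.float64(0.2133622964802751)), (np.float64(0.057792768069453215), np.float64(-0.2151578566841283))]
A th 0.33946637167997123 [0.5627 0.1528 0.098 ] y 0.08315629201500875
A th 0.3232389734517039 [0.562  0.0926 0.0984] y 0.0230101121434168
B th 0.5211844859421252 [0.5452 0.0638 0.0913] y -0.006331173628835945
B th 0.4932894883093728 [ 0.5448 -0.0114  0.0925] y -0.0815397852045804
tab [0.6221 0.0831 0.146 ] -0.022561477970821954 0.01556976049966148
tab [0.6174 0.0829 0.146 ] -0.027257354984176144 0.015254259897634195
tabtri -0.022956510868182813 0.01577398772124187
jar [0.4746 0.1811 0.065 ] -0.17331231348434226 0.10852157098044465
tape [ 0.6612 -0.0505  0.137 ] 0.021046309178945607 -0.1165759754746277
tin [0.6775 0.2119 0.143 ] 0.02838399169218734 0.1461843892505765
A [0.5058 0.1185]
B [0.5026 0.0246]
Bshut [0.5766 0.022 ]
```

The colour-mask fit of the back edge was poor, with a 4.9 px residual. The hand-picked corners agree with both views, giving O≈(0.653, 0.066) and yaw≈−0.04. They put the tab at rack (−0.033, +0.015), the bin at −47 at about 0.6 rad and the bin at +47 at about 0.44 rad. Now I'll move over to bin B with the jaws shut.

Emit:
send_rows(
  commands=[
    {"jaw": 1,"translation": [0.024,-0.025,0],"dr": [0,0,0.03]},
    {"jaw": 1,"translation": [0.048,-0.05,0],"dr": [0,0,0.06]},
    {"jaw": 1,"translation": [0.072,-0.075,0],"dr": [0,0,0.1]},
    {"jaw": 1,"translation": [0.096,-0.1,0],"dr": [0,0,0.13]},
    {"jaw": 1,"translation": [0.12,-0.125,0],"dr": [0,0,0.16]},
    {"jaw": 1,"translation": [0.144,-0.15,0],"dr": [0,0,0.2]},
    {"jaw": 1,"translation": [0.168,-0.175,0],"dr": [0,0,0.23]},
    {"jaw": 1,"translation": [0.192,-0.2,0],"dr": [0,0,0.26]},
    {"jaw": 1,"translation": [0.216,-0.225,0],"dr": [0,0,0.3]},
    {"jaw": 1,"translation": [0.24,-0.25,0],"dr": [0,0,0.33]},
    {"jaw": 1,"translation": [0.264,-0.275,0],"dr": [0,0,0.36]},
    {"jaw": 1,"translation": [0.288,-0.3,0],"dr": [0,0,0.392]},
  ],
)

```text
clock: 1.1
ee_pos: [0.3909, -0.2275, 0.2479]
tcp_rot: [1.0, -0.021, -0.0, -0.0]
wrist_force: [0.5, 0.3, 1.0]
finger_gap: -0.0004
grasp_force: 0.0
```

Emit:
send_rows(
  commands=[
    {"jaw": 1,"translation": [0.014,-0.037,0]},
    {"jaw": 1,"translation": [0.028,-0.074,0]},
    {"jaw": 1,"translation": [0.043,-0.11,0]},
    {"jaw": 1,"translation": [0.057,-0.147,0]},
    {"jaw": 1,"translation": [0.071,-0.184,0]},
    {"jaw": 1,"translation": [0.086,-0.221,0.02]},
    {"jaw": 1,"translation": [0.1,-0.258,0.05]},
    {"jaw": 1,"translation": [0.1,-0.258,0.08]},
    {"jaw": 1,"translation": [0.1,-0.258,0.12]},
    {"jaw": 1,"translation": [0.1,-0.258,0.145]},
    {"jaw": 1,"translation": [0.1,-0.258,0.16]},
    {"jaw": 1,"translation": [0.1,-0.258,0.16]},
  ],
)

```text
invalid input
```

```bash
python3 - <<'E'
from h import *
a=read_camera("top")[130:245,235:385,::-1]; b=read_camera("scene")[165:255,260:440,::-1]
A=cv2.resize(a,(600,460),interpolation=cv2.INTER_CUBIC)
cv2.imwrite("pics/c2.png",A)
s=get_state();print(s["ee_pos"],s["wrist_force"])
E
```

```text
[ 0.39344001 -0.22275743  0.24807312] [-0.05006983 -0.82647051 -0.27882503]
```

View pics/c2.png

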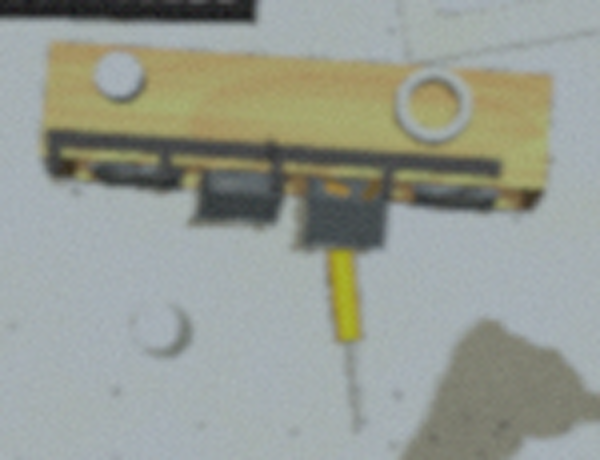

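The picture shows the arm hasn't arrived, because that call was refused (it needs `dr`). Nothing in the scene has changed. I'll resend with `dr`.

Emit:
send_rows(
  commands=[
    {"jaw": 1,"translation": [0.014,-0.036,0],"dr": [0,0,0]},
    {"jaw": 1,"translation": [0.028,-0.072,0],"dr": [0,0,0]},
    {"jaw": 1,"translation": [0.042,-0.108,0],"dr": [0,0,0]},
    {"jaw": 1,"translation": [0.056,-0.144,0],"dr": [0,0,0]},
    {"jaw": 1,"translation": [0.07,-0.18,0],"dr": [0,0,0]},
    {"jaw": 1,"translation": [0.084,-0.216,0.02],"dr": [0,0,0]},
    {"jaw": 1,"translation": [0.098,-0.252,0.05],"dr": [0,0,0]},
    {"jaw": 1,"translation": [0.098,-0.252,0.08],"dr": [0,0,0]},
    {"jaw": 1,"translation": [0.098,-0.252,0.12],"dr": [0,0,0]},
    {"jaw": 1,"translation": [0.098,-0.252,0.145],"dr": [0,0,0]},
    {"jaw": 1,"translation": [0.098,-0.252,0.16],"dr": [0,0,0]},
    {"jaw": 1,"translation": [0.098,-0.252,0.16],"dr": [0,0,0]},
  ],
)

```text
clock: 2.2
ee_pos: [0.4949, 0.0176, 0.0839]
tcp_rot: [1.0, -0.02, -0.005, 0.0]
wrist_force: [-0.2, -0.2, -0.3]
finger_gap: 0.0001
grasp_force: 0.0
```

```bash
python3 - <<'E'
from h import *
b=read_camera("scene")[130:250,240:440,::-1]
cv2.imwrite("pics/c3.png",cv2.convertScaleAbs(cv2.resize(b,(800,480),interpolation=cv2.INTER_CUBIC),alpha=1.5))
s=get_state();print(s["ee_pos"],s["wrist_force"])
E
```

```text
[0.49681533 0.01780824 0.0860748 ] [ 1.05297631  0.51712406 -0.21518837]
```

View pics/c3.png

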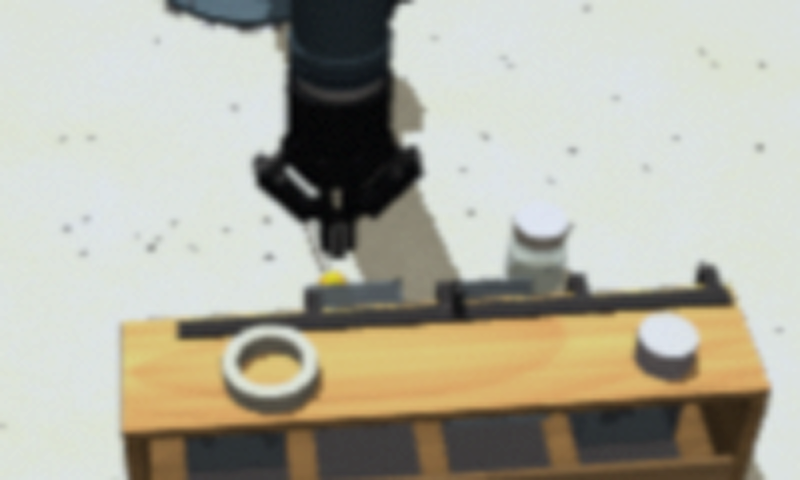

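The picture shows the shut fingertips at crop (338,250), in front of bin B's rim (crop 322–402, 290). They sit slightly right of its centre and nothing is touched. I'll centre by 7 mm, then push.

Emit:
send_rows(
  commands=[
    {"jaw": 1,"translation": [0.01,-0.007,0],"dr": [0,0,0]},
    {"jaw": 1,"translation": [0.02,-0.007,0],"dr": [0,0,0]},
    {"jaw": 1,"translation": [0.03,-0.007,-0.001],"dr": [0,0,0]},
    {"jaw": 1,"translation": [0.036,-0.007,-0.002],"dr": [0,0,0]},
    {"jaw": 1,"translation": [0.042,-0.007,-0.004],"dr": [0,0,0]},
    {"jaw": 1,"translation": [0.048,-0.007,-0.006],"dr": [0,0,0]},
    {"jaw": 1,"translation": [0.054,-0.007,-0.008],"dr": [0,0,0]},
    {"jaw": 1,"translation": [0.06,-0.007,-0.01],"dr": [0,0,0]},
    {"jaw": 1,"translation": [0.066,-0.007,-0.012],"dr": [0,0,0]},
    {"jaw": 1,"translation": [0.071,-0.007,-0.013],"dr": [0,0,0]},
    {"jaw": 1,"translation": [0.076,-0.007,-0.014],"dr": [0,0,0]},
    {"jaw": 1,"translation": [0.08,-0.007,-0.015],"dr": [0,0,0]},
  ],
)

```text
clock: 3.25
ee_pos: [0.58, 0.0221, 0.1033]
tcp_rot: [1.0, -0.02, 0.0, 0.0]
wrist_force: [-0.5, -0.2, -0.1]
finger_gap: -0.0001
grasp_force: 0.5
```

Emit:
send_rows(
  commands=[
    {"jaw": 1,"translation": [0.003,0,0],"dr": [0,0,0]},
    {"jaw": 1,"translation": [0.006,0,0],"dr": [0,0,0]},
    {"jaw": 1,"translation": [0.009,0,0],"dr": [0,0,0]},
    {"jaw": 1,"translation": [0.009,0,0],"dr": [0,0,0]},
  ],
)

```text
clock: 3.58
ee_pos: [0.5863, 0.0219, 0.1028]
tcp_rot: [1.0, -0.02, -0.003, 0.0]
wrist_force: [-5.5, -0.5, 4.1]
finger_gap: 0.0003
grasp_force: 2.6
```

```bash
python3 - <<'E'
from h import *
a=read_camera("top")[130:245,235:385,::-1]; b=read_camera("scene")[150:260,250:440,::-1]
cv2.imwrite("pics/c4.png",np.hstack([cv2.resize(a,(400,307),interpolation=cv2.INTER_CUBIC),cv2.convertScaleAbs(cv2.resize(b,(400,307),interpolation=cv2.INTER_CUBIC),alpha=1.5)]))
s=get_state();print(s["ee_pos"],s["wrist_force"])
E
```

```text
[0.58623078 0.02195588 0.10279614] [-5.48786546  0.99438708  2.91648655]
```

View pics/c4.png

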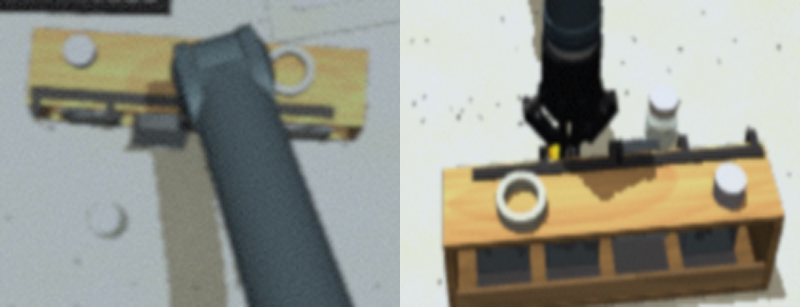

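The second window from the left now shows its panel upright like the shut ones, and the TCP is at rack x −0.065, as predicted for shut. I'll press slightly harder to confirm the hard stop, then back off and move to bin A.

Emit:
send_rows(
  commands=[
    {"jaw": 1,"translation": [0.003,0,0],"dr": [0,0,0]},
    {"jaw": 1,"translation": [0.006,0,0],"dr": [0,0,0]},
    {"jaw": 1,"translation": [0.009,0,0],"dr": [0,0,0]},
    {"jaw": 1,"translation": [0.009,0,0],"dr": [0,0,0]},
  ],
)

```text
clock: 4.02
ee_pos: [0.5866, 0.022, 0.1014]
tcp_rot: [1.0, -0.02, -0.013, 0.002]
wrist_force: [-20.1, -1.3, 15.3]
finger_gap: 0.0003
grasp_force: 10.4
```

Emit:
send_rows(
  commands=[
    {"jaw": 1,"translation": [-0.02,0,0],"dr": [0,0,0]},
    {"jaw": 1,"translation": [-0.05,0,0],"dr": [0,0,0]},
    {"jaw": 1,"translation": [-0.08,0,-0.01],"dr": [0,0,0]},
    {"jaw": 1,"translation": [-0.09,-0.01,-0.02],"dr": [0,0,0]},
    {"jaw": 1,"translation": [-0.09,-0.04,-0.02],"dr": [0,0,0]},
    {"jaw": 1,"translation": [-0.09,-0.07,-0.02],"dr": [0,0,0]},
    {"jaw": 1,"translation": [-0.09,-0.092,-0.01],"dr": [0,0,0]},
    {"jaw": 1,"translation": [-0.09,-0.092,0.008],"dr": [0,0,0]},
    {"jaw": 1,"translation": [-0.09,-0.092,0.008],"dr": [0,0,0]},
    {"jaw": 1,"translation": [-0.09,-0.092,0.008],"dr": [0,0,0]},
  ],
)

```text
clock: 4.85
ee_pos: [0.5105, 0.1169, 0.0946]
tcp_rot: [1.0, -0.02, -0.001, 0.0]
wrist_force: [0.6, -0.7, 0.1]
finger_gap: -0.0001
grasp_force: 0.0
```

Emit:
send_rows(
  commands=[
    {"jaw": 1,"translation": [0.01,0,0],"dr": [0,0,0]},
    {"jaw": 1,"translation": [0.02,0,0],"dr": [0,0,0]},
    {"jaw": 1,"translation": [0.03,0,-0.001],"dr": [0,0,0]},
    {"jaw": 1,"translation": [0.037,0,-0.002],"dr": [0,0,0]},
    {"jaw": 1,"translation": [0.044,0,-0.003],"dr": [0,0,0]},
    {"jaw": 1,"translation": [0.051,0,-0.004],"dr": [0,0,0]},
    {"jaw": 1,"translation": [0.058,0,-0.006],"dr": [0,0,0]},
    {"jaw": 1,"translation": [0.065,0,-0.008],"dr": [0,0,0]},
    {"jaw": 1,"translation": [0.071,0,-0.008],"dr": [0,0,0]},
    {"jaw": 1,"translation": [0.077,0,-0.008],"dr": [0,0,0]},
    {"jaw": 1,"translation": [0.082,0,-0.008],"dr": [0,0,0]},
    {"jaw": 1,"translation": [0.084,0,-0.008],"dr": [0,0,0]},
  ],
)

```text
clock: 5.85
ee_pos: [0.5906, 0.1141, 0.1026]
tcp_rot: [1.0, -0.02, -0.006, 0.001]
wrist_force: [-12.9, 0.1, 9.5]
finger_gap: 0.0
grasp_force: 6.3
```

Emit:
send_rows(
  commands=[
    {"jaw": 1,"translation": [0.003,0,0],"dr": [0,0,0]},
    {"jaw": 1,"translation": [0.006,0,0],"dr": [0,0,0]},
    {"jaw": 1,"translation": [0.008,0,0],"dr": [0,0,0]},
    {"jaw": 1,"translation": [0.008,0,0],"dr": [0,0,0]},
  ],
)

```text
clock: 6.18
ee_pos: [0.5909, 0.1143, 0.1015]
tcp_rot: [1.0, -0.019, -0.014, 0.003]
wrist_force: [-23.4, -1.5, 16.4]
finger_gap: -0.0002
grasp_force: 11.6
```

Both bins hit the hard stop where predicted. I'll back off, rise and check before locking.

Emit:
send_rows(
  commands=[
    {"jaw": 1,"translation": [-0.02,0,0],"dr": [0,0,0]},
    {"jaw": 1,"translation": [-0.05,0,0],"dr": [0,0,0]},
    {"jaw": 1,"translation": [-0.09,0,-0.03],"dr": [0,0,0]},
    {"jaw": 1,"translation": [-0.13,0,-0.06],"dr": [0,0,0]},
    {"jaw": 1,"translation": [-0.17,0,-0.09],"dr": [0,0,0]},
    {"jaw": 1,"translation": [-0.17,0,-0.09],"dr": [0,0,0]},
  ],
)

```text
clock: 6.68
ee_pos: [0.4313, 0.1213, 0.195]
tcp_rot: [1.0, -0.019, 0.001, 0.0]
wrist_force: [0.2, -0.6, 1.1]
finger_gap: 0.0002
grasp_force: 0.0
```

```bash
python3 - <<'E'
from h import *
a=read_camera("top")[130:245,235:385,::-1]; b=read_camera("scene")[175:265,260:440,::-1]
cv2.imwrite("pics/c5.png",np.vstack([cv2.resize(a,(400,307),interpolation=cv2.INTER_CUBIC),cv2.convertScaleAbs(cv2.resize(b,(400,200),interpolation=cv2.INTER_CUBIC),alpha=1.5)]))
s=get_state();print(s["ee_pos"],s["wrist_force"])
E
```

```text
[0.43248896 0.12141742 0.19591578] [ 0.01091774 -0.20409617  0.40487154]
```

View pics/c5.png

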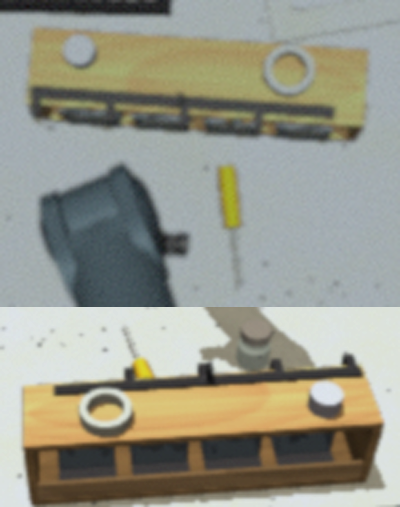

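All four bins are flush in both views, and the tab (crop 183,100), tape, tin, jar and driver haven't moved. Next I'll go over the bar on the tab's left and descend.

Emit:
send_rows(
  commands=[
    {"jaw": 1,"translation": [0.04,-0.002,0],"dr": [0,0,0]},
    {"jaw": 1,"translation": [0.08,-0.004,0],"dr": [0,0,0]},
    {"jaw": 1,"translation": [0.12,-0.006,0],"dr": [0,0,0]},
    {"jaw": 1,"translation": [0.155,-0.006,0],"dr": [0,0,0]},
    {"jaw": 1,"translation": [0.18,-0.006,0],"dr": [0,0,0]},
    {"jaw": 1,"translation": [0.188,-0.006,0],"dr": [0,0,0]},
    {"jaw": 1,"translation": [0.188,-0.006,0.01],"dr": [0,0,0]},
    {"jaw": 1,"translation": [0.188,-0.006,0.03],"dr": [0,0,0]},
    {"jaw": 1,"translation": [0.188,-0.006,0.045],"dr": [0,0,0]},
    {"jaw": 1,"translation": [0.188,-0.006,0.05],"dr": [0,0,0]},
    {"jaw": 1,"translation": [0.188,-0.006,0.05],"dr": [0,0,0]},
  ],
)

```text
clock: 7.7
ee_pos: [0.6185, 0.1186, 0.1406]
tcp_rot: [1.0, -0.02, -0.003, 0.001]
wrist_force: [0.8, 0.5, 0.5]
finger_gap: 0.0001
grasp_force: 0.0
```

Emit:
send_rows(
  commands=[
    {"jaw": 1,"translation": [0,0.004,-0.003],"dr": [0,0,0]},
    {"jaw": 1,"translation": [0,0.009,-0.003],"dr": [0,0,0]},
    {"jaw": 1,"translation": [0,0.014,-0.003],"dr": [0,0,0]},
    {"jaw": 1,"translation": [0,0.019,-0.003],"dr": [0,0,0]},
    {"jaw": 1,"translation": [0,0.024,-0.003],"dr": [0,0,0]},
    {"jaw": 1,"translation": [0,0.028,-0.003],"dr": [0,0,0]},
    {"jaw": 1,"translation": [0,0.032,-0.003],"dr": [0,0,0]},
    {"jaw": 1,"translation": [0,0.036,-0.003],"dr": [0,0,0]},
    {"jaw": 1,"translation": [0,0.04,-0.003],"dr": [0,0,0]},
    {"jaw": 1,"translation": [0,0.044,-0.003],"dr": [0,0,0]},
    {"jaw": 1,"translation": [0,0.048,-0.003],"dr": [0,0,0]},
  ],
)

```text
clock: 8.62
ee_pos: [0.6193, 0.0706, 0.1463]
tcp_rot: [1.0, -0.02, 0.0, -0.0]
wrist_force: [0.4, 2.0, 0.7]
finger_gap: -0.0004
grasp_force: 1.0
```

Contact at 2 N, so the bar is sliding. I'll continue to the stop.

Emit:
send_rows(
  commands=[
    {"jaw": 1,"translation": [0,0.003,0],"dr": [0,0,0]},
    {"jaw": 1,"translation": [0,0.006,0],"dr": [0,0,0]},
    {"jaw": 1,"translation": [0,0.009,0],"dr": [0,0,0]},
    {"jaw": 1,"translation": [0,0.012,0],"dr": [0,0,0]},
    {"jaw": 1,"translation": [0,0.015,0],"dr": [0,0,0]},
    {"jaw": 1,"translation": [0,0.018,0],"dr": [0,0,0]},
  ],
)

```text
clock: 9.12
ee_pos: [0.6187, 0.0624, 0.1465]
tcp_rot: [1.0, -0.017, 0.001, -0.007]
wrist_force: [3.0, 16.6, -4.3]
finger_gap: 0.0001
grasp_force: 8.1
```

Emit:
send_rows(
  commands=[
    {"jaw": 1,"translation": [0,0.004,0],"dr": [0,0,0]},
    {"jaw": 1,"translation": [0,0.004,0],"dr": [0,0,0]},
    {"jaw": 1,"translation": [0,0.004,0],"dr": [0,0,0]},
  ],
)

```text
clock: 9.37
ee_pos: [0.6187, 0.0624, 0.1466]
tcp_rot: [1.0, -0.016, 0.002, -0.009]
wrist_force: [3.9, 16.8, -4.8]
finger_gap: -0.0003
grasp_force: 8.4
```

Emit:
send_rows(
  commands=[
    {"jaw": 1,"translation": [0,-0.02,0],"dr": [0,0,0]},
    {"jaw": 1,"translation": [0,-0.05,0],"dr": [0,0,0]},
    {"jaw": 1,"translation": [0,-0.05,-0.03],"dr": [0,0,0]},
    {"jaw": 1,"translation": [0,-0.05,-0.07],"dr": [0,0,0]},
    {"jaw": 1,"translation": [-0.03,-0.05,-0.1],"dr": [0,0,0]},
    {"jaw": 1,"translation": [-0.07,-0.05,-0.1],"dr": [0,0,0]},
    {"jaw": 1,"translation": [-0.11,-0.05,-0.1],"dr": [0,0,0]},
    {"jaw": 1,"translation": [-0.15,-0.05,-0.1],"dr": [0,0,0]},
    {"jaw": 1,"translation": [-0.19,-0.05,-0.1],"dr": [0,0,0]},
    {"jaw": 1,"translation": [-0.2,-0.05,-0.1],"dr": [0,0,0]},
    {"jaw": 1,"translation": [-0.2,-0.05,-0.1],"dr": [0,0,0]},
  ],
)

```text
clock: 10.28
ee_pos: [0.4165, 0.1053, 0.2452]
tcp_rot: [1.0, -0.02, -0.002, 0.002]
wrist_force: [1.0, 0.2, 1.1]
finger_gap: -0.0001
grasp_force: 0.0
```

```bash
python3 - <<'E'
from h import *
a=read_camera("top")[130:245,235:385,::-1]; b=read_camera("scene")[175:265,260:440,::-1]
cv2.imwrite("pics/c6.png",np.vstack([cv2.resize(a[:75],(750,375),interpolation=cv2.INTER_CUBIC),cv2.convertScaleAbs(cv2.resize(b[:55],(720,220),interpolation=cv2.INTER_CUBIC),alpha=1.5)[:,:750] if 0 else np.pad(cv2.convertScaleAbs(cv2.resize(b[:55],(720,220),interpolation=cv2.INTER_CUBIC),alpha=1.5),((0,0),(0,30),(0,0)))]))
s=get_state();print(s["ee_pos"],s["wrist_force"],s["clock"])
E
```

```text
[0.4208553  0.10575694 0.24647605] [-0.45594906 -0.36174088  0.4505012 ] 10.3833
```

View pics/c6.png

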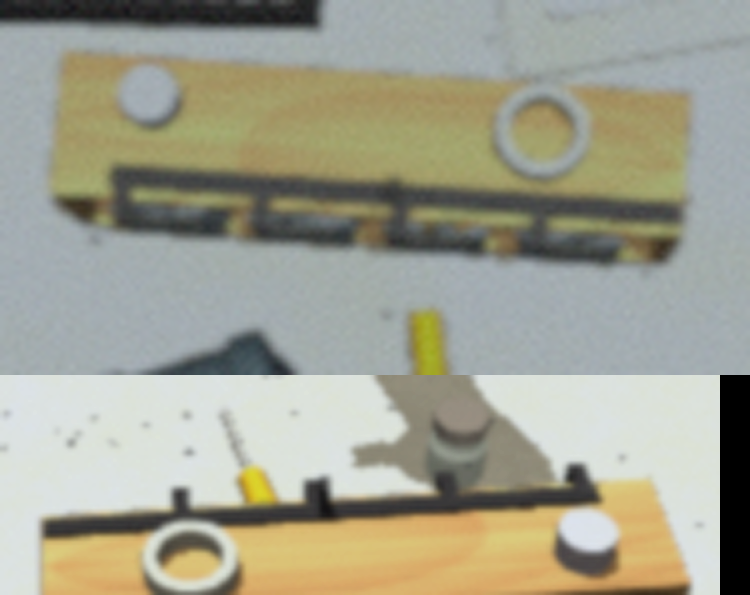

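The bar moved about 38 mm: its right end went from crop x 625 to 681, and the tab from 340 to 395. The hooks now stand before the bins' left edges, all the bins are flush, and the tape, tin, jar and driver are where they were.

```bash
python3 -c "
from cell import *
print(hand_in())"
```

```text
the job is handed in; nothing more can be done
None
```

Both open bins are pushed fully shut and the locking bar is home against its stop; nothing else was moved, and I handed the job in at about 10.4 s on the robot's clock (the result was not reported back).

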